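# Press a brake piston home with a ratchet press

## Task

The brake caliper's piston still stands proud of its bore in front of the ram of the little ratchet rack press. Flip the press's direction lever fully over to the pressing side, then swing the ratchet handle back and forth until the piston is fully home, flush with the bore rim, and you feel the handle go firm against the bottom. Press it firmly home but do not force it once it has bottomed; then let go, leaving the lever on the pressing side and the things standing around undisturbed.

Things in the scene. Friction and masses are not known exactly. Their poses are not given: they have to be found in the camera images.
- head_top (a point): Centre of the top face of the ratchet head: steel disc 82 mm across on top of the press's square gear housing (80 x 100 mm, top 99 mm above the bench), 130 mm above the bench, on the upright axis the handle turns about. z up; the handle lies along -x of this frame.
- handle (a joint): Handle angle (rad): 0 points straight away from the caliper (to the robot), grows clockwise seen from above; firm stops at -0.65 and +0.65 that are not the piston; stays where left. Lever on the pressing side: a clockwise swing drives the ram forward 15 mm per rad; swinging back only clicks over the teeth (20 a turn: up to 0.31 rad is lost before it bites). Lever on the other side: the reverse.
- grip (a point): Middle of the black handle grip, on its centre line: level bar 26 mm thick, 112 to 212 mm from the turning axis (this point 162 mm), 114 mm above the bench; x towards the head. Sideways push here while it moves: 1.4 N back, 4.5 N turning free, 5.5 N while the piston slides, then climbing 0.2 to 0.4 N per mm once it has bottomed: 8 to 11 N is firm, over 13 N is forcing it.
- direction (a joint): Direction lever (rad): 0 leans fully to the release side (counter-clockwise side of the handle seen from above), 0.9 fully to the pressing side (clockwise side), with firm stops; under 0.75 it is not fully over. Stays where left. Pivots about an upright axis on the handle, 48 mm from the handle's turning axis; at 0.45 it points straight outwards along the handle.
- lever_tab (a point): Top centre of the upright steel tab at the lever's end, 28 mm from the lever's pivot, 149 mm above the bench; x points to the pivot. The tab is 7 mm thick across the lever, 12 mm along it, 22 mm tall. About 2 N sideways flips it without moving the handle; the handle's flat neck under it is 40 mm wide, its top 124 mm above the bench.
- ram: Ram: steel disc 32 mm across on the end of a toothed rack 20 mm square, 56 mm above the bench; origin at the centre of its front face, x pointing forward along its line of travel, straight at the piston.
- piston: Steel brake piston, 45 mm across, lying level in the caliper's bore in front of the ram; origin at the centre of its outer end face, x pointing into the bore.
- bore_rim (a point): Centre of the bore's rim, on the caliper's round boss 60 mm across that faces the ram, 56 mm above the bench; x points into the bore. It lies 20 to 30 mm in front of the ram's face at the start. The piston stands 10 to 16 mm proud of it at the start; it is home, on the bottom of its bore, when its end face is level with the rim.
- fluid: Bystander: white bottle, 60 mm across, 160 mm tall, standing; origin at the centre of its underside.
- socket: Bystander: wrench socket, 28 mm across, 50 mm tall, standing; origin at the centre of its underside.
- screwdriver: Bystander: screwdriver lying on the bench; origin under it.

How it is judged:
By the outcome, as a careful person would: the job done as asked, in the order asked, and still so for the second after the job is handed in, with the robot touching nothing.
It also fails if it takes over 72 s, if anything falls off the work surface, if the arm or the gripper's body presses on something with over 40 N, if the wrist force passes 120 N, or if a joint passes its speed limit or range.

## Robot

A 7-joint arm with a two-finger parallel gripper is mounted at the origin on the work surface. World frame = base frame: x ahead of the robot, y to its left, z up, the work surface at z = 0. Lengths are in m, angles in rad, forces in N, time in s.
With the tool pointing down it reaches from about 0.35 to 0.775 m from the base axis. Payload 3.1 kg.
Tool frame: the origin (TCP) lies midway between the tips of the shut fingers; the grasp point (between the pads) lies 19 mm behind it (tcp_to_grasp is the distance from the TCP to the grasp point, in m); z points along the fingers, x is the direction in which the jaws open and shut, and the axes are right-handed (so a half turn about z gives the same grasp; the last joint's range is limited). The gripper opens to 85 mm and grips with 20 to 120 N. Pads are 22 mm wide; open, the fingers measure 114 mm over their backs; the gripper's body (76 mm by 85 mm) begins 54 mm behind the grasp point. The pads swing forward as they close: fully open they stand 13 mm farther back than shut.
Start: joints at [1.177, 0.311, 0.014, 1.512, -0.004, 1.319, -0.027], TCP at [0.19, -0.516, 0.231] pointing down, gripper open.
Joint ranges: [-2.7, 2.7], [-0.3, 1.91], [-1.27, 1.3], [0.12, 2.57], [-1.44, 4.58], [0.2, 2.03], [-3.05, 3.05]. Speed limits (rad/s): [2.79, 2.79, 3.14, 3.14, 3.14, 3.14, 3.14].

## Interface

Orientations are given as [roll, pitch, yaw] about the fixed x, y, z axes, in that order (R = Rz(yaw) Ry(pitch) Rx(roll)).
In Python, from cell import sense, snapshot, camera_info, sign_off, tcp_to_grasp gives the robot as it stands. The module is installed in compiled form; this text tells all that it offers.
- The arm moves only by the tool carry_out, never from a script. Its arguments are lists of equal length, an entry for each row: "rot": the turn, a rotation vector about the world's x, y, z in rad, a list of three; "travel": the shift along the world's x, y, z in cm, a list of three; "claw": the opening, from 0 (shut) to 1 (fully open). A call has exactly 5 rows; each row shifts and turns the commanded pose from where the row before left it; what a row does not reach is not made up. A row lasts 1/8 s, in which the tool goes at most 62.5 mm and 10.7 degrees, less where a joint would pass 70% of its speed; a pose out of reach is approached as far as the arm can. A call with a gripper value outside its range is refused whole. The fingers move at their own pace and stop on an object; the grip force is fixed at half the most. Time passes only in rows, so rows that do not move let the fingers close, or fill a call up. It gives the time, the measured TCP pose, the force and the opening at its end, in the units of the state.
- sense(): the state, without advancing time (a new reading comes with each control period).
- snapshot(name): name is "side" or "top" or "wrist"; returns the picture (400x640x3 uint8, blue, green, red); there is no depth.
- camera_info(name): a dict with "fx", "fy", "cx", "cy" (pixels), "R" (3x3) and "t" (3): a world point X has camera coordinates R X + t. Camera axes: x right, y down, z forward; pixel columns grow to the right and rows downward; lengths in m; the calibration is good to about 2 mm. A picture is of the moment at which its call begins: read the wrist's pose just before it. camera_info takes no time and is no camera call; for the wrist camera it gives the pose at the moment of the call.
- sign_off(): hands the job in, once; it reports no verdict.
The state is a dict: "time_s": time; "joints": joint angles; "dq": joint speeds; "effort": joint torques, N m; "tcp_pos": TCP position; "orientation": TCP orientation; "wrist_force": force on the tool from outside, world axes, zero at the start; "moment": the same for the moment, N m; "finger_gap": opening from 0.0 (shut) to 1.0 (fully open).
Only numpy, scipy, OpenCV 4.12 (cv2) and the standard library are available. Lean on these libraries where they do the work, as an engineer would, in place of code of your own. Each camera call takes 0.05 s, during which the arm holds its last target.

## Working session

There is one attempt and no reset: what is moved stays moved. The work goes in short steps, Python scripts to look and compute and a tool call to move; the robot and the scene stay as the last step left them, time stands still between calls to the robot, and variables do not carry over. Pictures are saved under pics/ and viewed, and the job is handed in when it is done.

Besides the shell and the picture viewer there is one more tool, called after "Emit:" by a JSON object that holds its "fn" and its "kwargs". carry_out: Moves the arm, as the interface text tells. Its arguments: {"type":"object","properties":{"rot":{"type":"array"},"travel":{"type":"array"},"claw":{"type":"array"}},"required":["rot","travel","claw"]}

```bash
mkdir -p pics; python3 - <<'E'
from cell import *
import cv2
s=sense()
for k in s: print(k,s[k])
print(tcp_to_grasp if not callable(tcp_to_grasp) else tcp_to_grasp())
for n in ["side","top","wrist"]:
    print(n,camera_info(n)); cv2.imwrite(f"pics/{n}0.png",snapshot(n))
E
```

```text
time_s 0.0
joints [ 1.17730357  0.31173276  0.0139405   1.51309148 -0.00443578  1.31917142
 -0.02716975]
dq [ 0.00061082  0.00142689 -0.00105129 -0.00043434 -0.00199218 -0.00204296
 -0.00068938]
effort [ 1.19217566e-04 -3.79916990e+01  1.45970271e-01 -2.30589455e+01
  1.23786059e-02  1.35596510e-02  1.44254051e-05]
tcp_pos [ 0.18931394 -0.51560642  0.23020313]
orientation [ 3.14154612e+00  2.37188121e-03 -1.21885665e+00]
wrist_force [-1.13620632 -0.35750661  0.04911432]
moment [-0.02790955 -0.01019115  0.03382473]
finger_gap 0.9952442035581863
0.0187
side {'fx': 465.43029891270277, 'fy': 465.43029891270277, 'cx': 322.44933032648305, 'cy': 202.0741475488443, 'R': array([[ 0.8915221 , -0.45277624, -0.01349145],
       [-0.26950054, -0.50624007, -0.81920111],
       [ 0.36408489,  0.73397185, -0.57334765]]), 't': array([-0.52919593,  0.28134904,  1.07912275])}
top {'fx': 510.3494626094178, 'fy': 510.3494626094178, 'cx': 320.3830303354791, 'cy': 206.81301869125267, 'R': array([[-2.65190828e-02, -9.99647899e-01,  9.03194746e-04],
       [-9.96215524e-01,  2.63531930e-02, -8.28259534e-02],
       [ 8.27729882e-02, -3.09624495e-03, -9.96563618e-01]]), 't': array([0.03481141, 0.58944347, 1.42351049])}
wrist {'fx': 293.24304823191966, 'fy': 293.24304823191966, 'cx': 319.1338825314829, 'cy': 198.9056623175579, 'R': array([[ 0.34581864, -0.93830042, -0.00133757],
       [-0.88822605, -0.32782211,  0.32184958],
       [-0.30243009, -0.11011352, -0.94678987]]), 't': array([-0.54932447, -0.04434484,  0.37992262])}
```

View pics/side0.png

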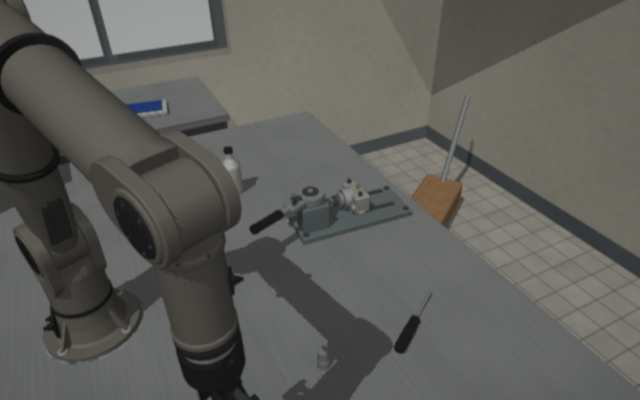

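View pics/top0.png

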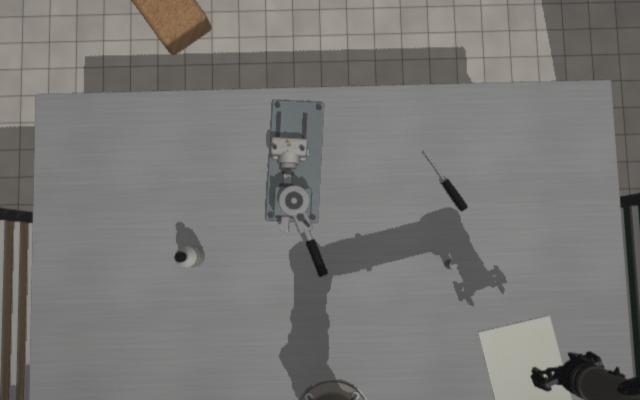

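View pics/wrist0.png

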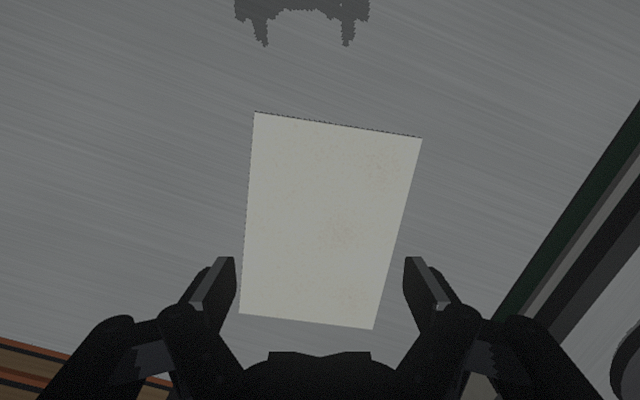

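```bash
python3 - <<'E'
import cv2
a=cv2.imread("pics/top0.png")[90:290,240:350]
cv2.imwrite("pics/topc.png",cv2.resize(a[85:],None,fx=6,fy=5.2,interpolation=cv2.INTER_CUBIC)) if 0 else cv2.imwrite("pics/topc.png",cv2.resize(a[80:200],None,fx=5,fy=5,interpolation=cv2.INTER_CUBIC))
b=cv2.imread("pics/side0.png")[170:250,240:420]
cv2.imwrite("pics/sidec.png",cv2.resize(b,None,fx=4.4,fy=4.4,interpolation=cv2.INTER_CUBIC))
E
```

```text
(no output)
```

View pics/topc.png

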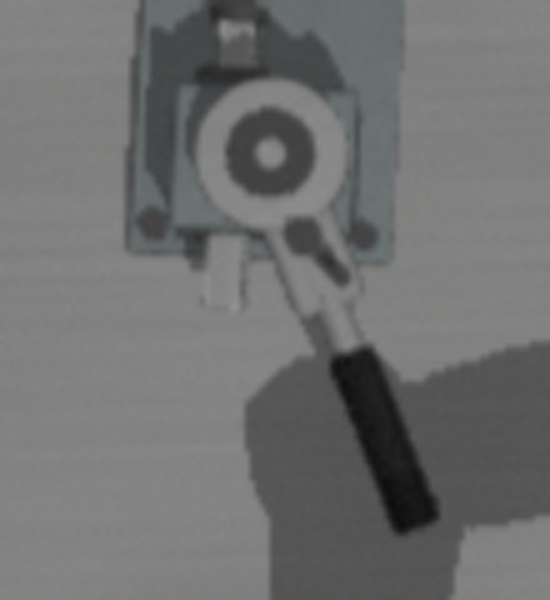

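View pics/sidec.png

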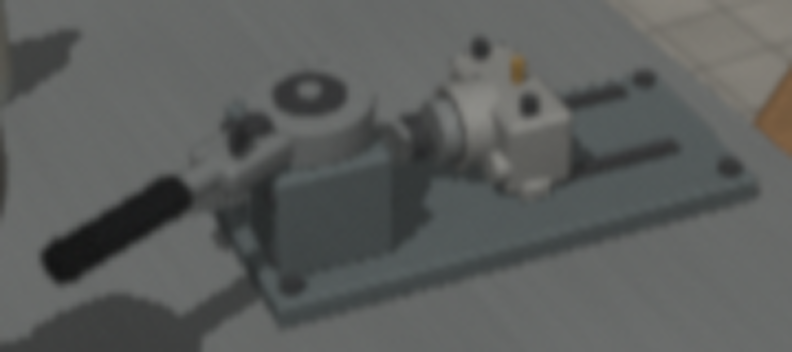

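```bash
cat > h.py <<'E'
import numpy as np
from cell import *
def back(n,u,v,z,ci=None):
    c=ci or camera_info(n); R=c["R"];t=c["t"]
    d=R.T@np.array([(u-c["cx"])/c["fx"],(v-c["cy"])/c["fy"],1]); o=-R.T@t
    return o+d*(z-o[2])/d[2]
def proj(n,X,ci=None):
    c=ci or camera_info(n); p=c["R"]@np.array(X)+c["t"]; return c["fx"]*p[0]/p[2]+c["cx"],c["fy"]*p[1]/p[2]+c["cy"]
E
python3 - <<'E'
from h import *
T=lambda x,y,z:back("top",240+(x-2)/5,170+(y-2)/5,z)
h=T(270,153,.13);g=T(385,440,.127);pv=T(303,235,.135);tb=T(343,277,.149)
for n,p in dict(h=h,g=g,pv=pv,tb=tb,g0=T(352,357,.125),g1=T(413,527,.125)).items(): print(n,p.round(4),np.linalg.norm((p-h)[:2]).round(4),np.degrees(np.arctan2(*(p-h)[1::-1])))
# plate corners px full image
for u,v in [(272,100),(324,102),(265,220.5),(318.5,222.5)]: print(back("top",u,v,.012))
# caliper valves etc
S=lambda x,y,z:back("side",240+x/4.4,170+y/4.4,z)
print(S(310,93,.13), S(116,230,.114))
E
```

```text
h [0.6007 0.0895 0.13  ] 0.0 0.0
g [0.4487 0.0329 0.127 ] 0.1622 -159.57156204994507
pv [0.5567 0.073  0.135 ] 0.047 -159.40068093996084
tb [0.5335 0.0523 0.149 ] 0.0768 -151.02241900335846
g0 [0.4925 0.0491 0.125 ] 0.1155 -159.52645929052625
g1 [0.4031 0.0195 0.125 ] 0.2096 -160.48325300427987
[0.90692225 0.15171754 0.012     ]
[8.97003255e-01 5.04513833e-04 1.20000000e-02]
[0.5561759  0.17825303 0.012     ]
[0.54641948 0.02571553 0.012     ]
[0.60149082 0.08487961 0.13      ] [0.44839943 0.02980244 0.114     ]
```

Emit:
{"fn": "carry_out", "kwargs": {"rot": [[0,0,0],[0,0,0],[0,0,0],[0,0,0],[0,0,0]], "travel": [[1.5,2.5,0],[2.4,3.9,0],[2.4,3.9,0],[2.4,3.9,0],[2.4,3.9,0]], "claw": [0.5,0.5,0.5,0.5,0.5]}}

```text
time_s: 0.78
tcp_pos: [0.301, -0.3338, 0.2311]
orientation: [3.141, 0.0, -1.219]
wrist_force: [0.2, -0.7, 0.1]
finger_gap: 0.501
```

Emit:
{"fn": "carry_out", "kwargs": {"rot": [[0,0,0],[0,0,0],[0,0,0],[0,0,0],[0,0,0]], "travel": [[2.4,3.9,0],[2.4,3.9,0],[2.4,3.9,0],[2.4,3.9,0],[2.4,3.9,0]], "claw": [0.5,0.5,0.5,0.5,0.5]}}

```text
time_s: 1.4
tcp_pos: [0.4209, -0.139, 0.2312]
orientation: [3.141, -0.0, -1.219]
wrist_force: [1.2, -0.3, -0.4]
finger_gap: 0.496
```

Emit:
{"fn": "carry_out", "kwargs": {"rot": [[0,0,0],[0,0,0],[0,0,0],[0,0,0],[0,0,0]], "travel": [[2.4,3.9,0],[2.4,3.9,0],[2.4,3.9,0],[1.5,2.4,0],[0,0,0]], "claw": [0.5,0.5,0.5,0.5,0.5]}}

```text
time_s: 2.02
tcp_pos: [0.5079, 0.0037, 0.2309]
orientation: [-3.141, 0.002, -1.213]
wrist_force: [0.3, 0.2, 0.6]
finger_gap: 0.499
```

```bash
python3 - <<'E'
from h import *
import cv2,pickle
s=sense();print(s["joints"],s["tcp_pos"],s["orientation"],s["wrist_force"])
ci=camera_info("wrist");im=snapshot("wrist");cv2.imwrite("pics/w1.png",cv2.resize(im,(800,500)))
cv2.imwrite("pics/w1raw.png",im);pickle.dump(ci,open("w1.pkl","wb"))
for n,p in dict(fl=(187,258),so=(449,263)).items(): print(n,back("top",*p,.05))
print("cam",-ci["R"].T@ci["t"])
E
```

```text
[ 0.34807212  0.26054331 -0.48041478  1.60928815  0.12178938  1.30236864
 -1.36437959] [0.50789259 0.00372309 0.23090713] [-3.14144401e+00  1.94735263e-03 -1.21348078e+00] [0.3280105  0.15000081 0.5748533 ]
fl [0.45590325 0.39147063 0.05      ]
so [ 0.42295699 -0.33175044  0.05      ]
cam [0.58385885 0.03170529 0.37383776]
```

View pics/w1.png

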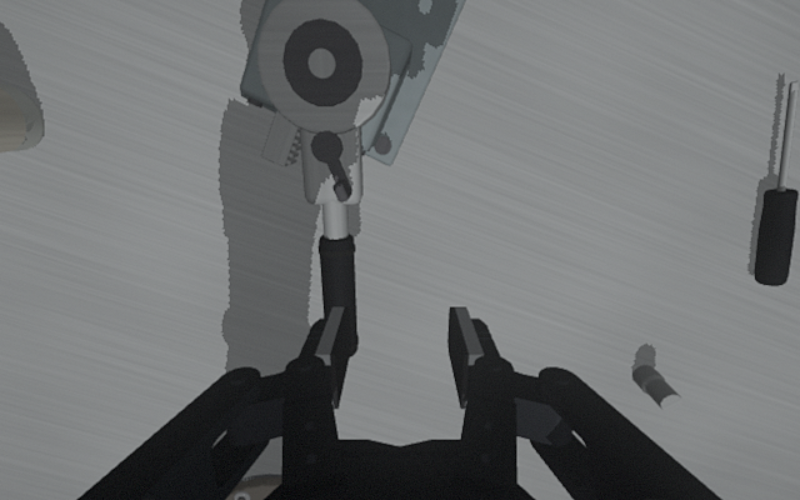

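```bash
python3 - <<'E'
from h import *
import cv2,pickle
ci=pickle.load(open("w1.pkl","rb"))
W=lambda x,y,z:back("wrist",x/1.25,y/1.25,z,ci)
h=W(321,64,.13)
for n,p in dict(h=h,pv=W(327,147,.135),tb=W(342,187,.149),g=W(337,240,.127),neck=W(336,215,.114)).items(): print(n,p.round(4),np.linalg.norm((p-h)[:2]).round(4),np.degrees(np.arctan2(*(p-h)[1::-1])))
im=cv2.imread("pics/w1raw.png");cv2.imwrite("pics/w1c.png",cv2.resize(im[20:180,180:320],None,fx=4,fy=3.7,interpolation=cv2.INTER_CUBIC))
E
```

```text
h [0.5993 0.0877 0.13  ] 0.0 0.0
pv [0.5551 0.0695 0.135 ] 0.0478 -157.63739326402856
tb [0.5373 0.0518 0.149 ] 0.0716 -149.90598699266837
g [0.4959 0.0457 0.127 ] 0.1116 -157.89054841310428
neck [0.5092 0.0528 0.114 ] 0.0967 -158.838580485151
```

View pics/w1c.png

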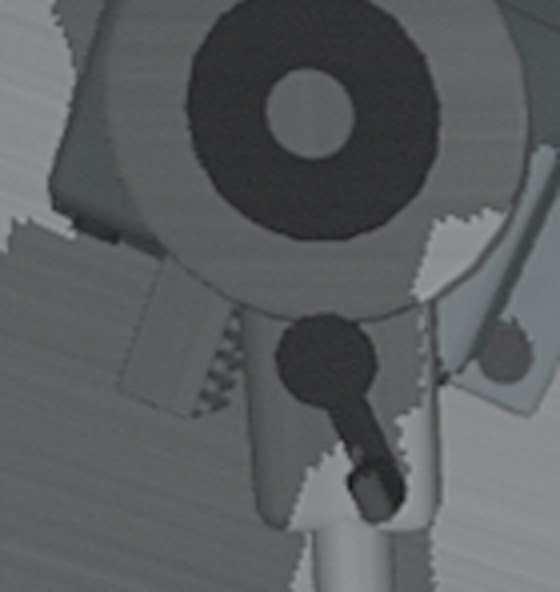

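Emit:
{"fn": "carry_out", "kwargs": {"rot": [[0,0,0],[0,0,0],[0,0,0],[0,0,0],[0,0,0]], "travel": [[1.5,2.4,0],[1.4,2.4,-2.0],[0,0,-3],[0,0,-2],[0,0,0]], "claw": [0.5,0.5,0.5,0.5,0.5]}}

```text
time_s: 2.7
tcp_pos: [0.5347, 0.0463, 0.1595]
orientation: [3.136, -0.0, -1.222]
wrist_force: [-0.7, -0.6, -0.0]
finger_gap: 0.499
```

```bash
python3 - <<'E'
from h import *
import cv2,pickle
s=sense();print(s["tcp_pos"],s["orientation"],s["wrist_force"])
im=snapshot("wrist");cv2.imwrite("pics/w2.png",cv2.resize(im,(800,500)))
E
```

```text
[0.5346689  0.04626603 0.15946143] [ 3.13631998e+00 -4.56604468e-05 -1.22150604e+00] [-0.70178653 -0.63510329 -0.04329168]
```

View pics/w2.png

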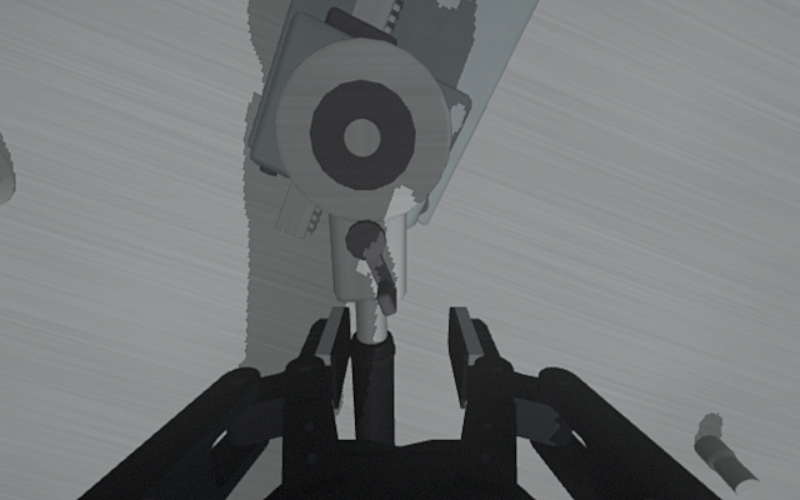

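```bash
python3 - <<'E'
from h import *
s=sense();x,y,z=s["tcp_pos"]
for zz in (.16,.149,.131): print(zz,np.array(proj("wrist",[x,y,zz]))*1.25)
print(back("wrist",387/1.25,293/1.25,.149),back("wrist",362/1.25,138/1.25,.13),back("wrist",364/1.25,240/1.25,.135),back("wrist",371/1.25,345/1.25,.125))
E
```

```text
0.16 [398.24698698 317.26631462]
0.149 [398.2555498  305.56965297]
0.131 [398.26753483 289.19830462]
[0.54024649 0.05399242 0.149     ] [0.60062781 0.08799566 0.13      ] [0.55649813 0.07195127 0.135     ] [0.49537233 0.04846141 0.125     ]
```

Emit:
{"fn": "carry_out", "kwargs": {"rot": [[0,0,0],[0,0,0],[0,0,0],[0,0,0],[0,0,0]], "travel": [[0.4,0.6,0],[0,0,-1.0],[0,0,-1.0],[0,0,-0.9],[0,0,0]], "claw": [0.5,0.5,0.5,0.5,0.5]}}

```text
time_s: 3.38
tcp_pos: [0.5396, 0.0543, 0.131]
orientation: [3.139, 0.001, -1.219]
wrist_force: [-0.6, 0.2, 0.2]
finger_gap: 0.496
```

Emit:
{"fn": "carry_out", "kwargs": {"rot": [[0,0,0],[0,0,0],[0,0,0],[0,0,0],[0,0,0]], "travel": [[-0.2,0.6,0],[-0.25,0.6,0],[-0.2,0.6,0],[-0.2,0.5,0],[-0.15,0.4,0]], "claw": [0.5,0.5,0.5,0.5,0.5]}}

```text
time_s: 4.0
tcp_pos: [0.5302, 0.0813, 0.1322]
orientation: [3.141, -0.001, -1.219]
wrist_force: [-0.4, -3.2, 0.4]
finger_gap: 0.501
```

```bash
python3 - <<'E'
from h import *
import cv2,pickle
s=sense();print(s["tcp_pos"],s["orientation"],s["wrist_force"])
im=snapshot("wrist");cv2.imwrite("pics/w3.png",cv2.resize(im,(800,500)))
E
```

```text
[0.53022904 0.08133935 0.13221858] [ 3.14079304e+00 -7.17006505e-04 -1.21933796e+00] [-0.41069763 -3.1532846   0.35193323]
```

View pics/w3.png

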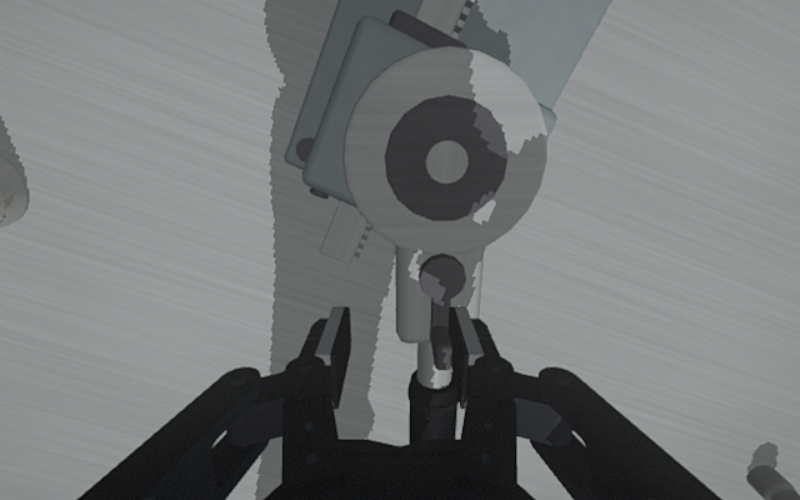

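Emit:
{"fn": "carry_out", "kwargs": {"rot": [[0,0,0],[0,0,0],[0,0,0],[0,0,0],[0,0,0]], "travel": [[-0.1,0.3,0],[-0.1,0.25,0],[-0.1,0.2,0],[-0.05,0.15,0],[0,0,0]], "claw": [0.5,0.5,0.5,0.5,0.5]}}

```text
time_s: 4.68
tcp_pos: [0.5276, 0.0912, 0.1324]
orientation: [-3.14, 0.0, -1.218]
wrist_force: [1.4, -2.7, -1.6]
finger_gap: 0.499
```

```bash
python3 - <<'E'
from h import *
import cv2,pickle
s=sense();print(s["tcp_pos"],s["orientation"],s["wrist_force"])
im=snapshot("wrist");cv2.imwrite("pics/w4.png",cv2.resize(im[120:320,280:440],None,fx=4,fy=3))
E
```

```text
[0.52762432 0.09123696 0.13236466] [-3.14012135e+00  3.62835880e-04 -1.21849558e+00] [ 1.40906232 -2.65657781 -1.63198912]
```

View pics/w4.png

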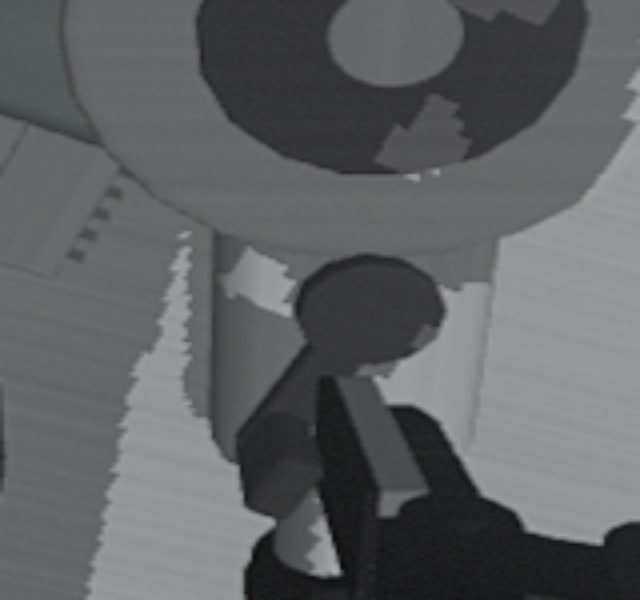

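Emit:
{"fn": "carry_out", "kwargs": {"rot": [[0,0,0],[0,0,0],[0,0,0],[0,0,0],[0,0,0]], "travel": [[-0.1,0.2,0],[-0.05,0.15,0],[0,0.05,0],[0,0,0],[0,0,0]], "claw": [0.5,0.5,0.5,0.5,0.5]}}

```text
time_s: 5.35
tcp_pos: [0.5258, 0.095, 0.1326]
orientation: [-3.141, 0.0, -1.219]
wrist_force: [1.9, -2.2, -0.2]
finger_gap: 0.501
```

Emit:
{"fn": "carry_out", "kwargs": {"rot": [[0,0,0],[0,0,0],[0,0,0],[0,0,0],[0,0,0]], "travel": [[-0.05,0.1,0],[-0.05,0.1,0],[0,0.1,0],[0,0,0],[0,0,0]], "claw": [0.5,0.5,0.5,0.5,0.5]}}

```text
time_s: 5.98
tcp_pos: [0.5251, 0.0971, 0.1325]
orientation: [-3.141, -0.001, -1.219]
wrist_force: [3.8, -3.3, 0.8]
finger_gap: 0.499
```

```bash
python3 - <<'E'
from h import *
import cv2,pickle
s=sense();print(s["tcp_pos"],s["orientation"],s["wrist_force"])
im=snapshot("wrist");cv2.imwrite("pics/w5.png",cv2.resize(im,None,fx=1.25,fy=1.25))
E
```

```text
[0.5250916  0.0970746  0.13254807] [-3.14088398e+00 -1.10675182e-03 -1.21944912e+00] [ 3.8428759  -3.28553128  0.75305857]
```

View pics/w5.png

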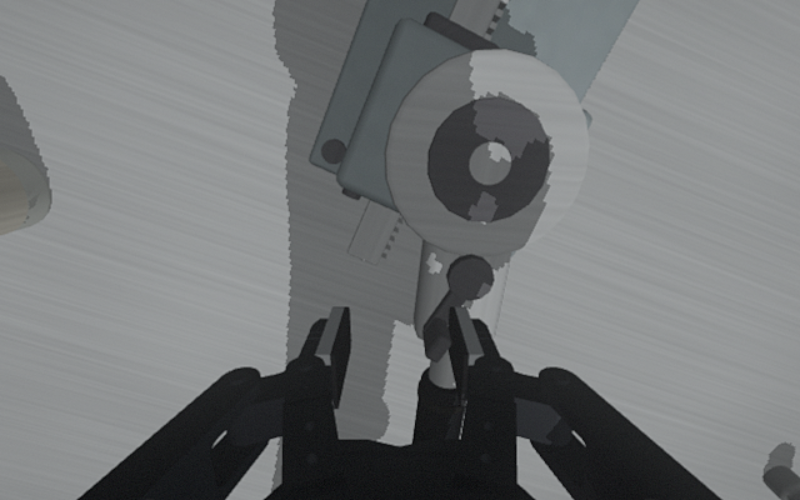

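```bash
python3 - <<'E'
from h import *
b=lambda x,y,z:back("wrist",x/1.25,y/1.25,z)
h=b(490,163,.13);p=b(470,277,.135);t=b(437,340,.149)
a=lambda d:np.degrees(np.arctan2(d[1],d[0]))%360
print(h,p,t,a(p-h),a(t-p),np.radians(a(p-h)-a(t-p)), np.linalg.norm((t-p)[:2]))
E
```

```text
[0.59996992 0.08663545 0.13      ] [0.55487668 0.0762685  0.135     ] [0.5299939  0.08248034 0.149     ] 192.94734219220788 165.98295067748674 0.470617412728705 0.0256464324295823
```

Emit:
{"fn": "carry_out", "kwargs": {"rot": [[0,0,0],[0,0,0],[0,0,0],[0,0,0],[0,0,0]], "travel": [[-0.1,0.2,0],[0,0,0],[0,0,0],[0,0,0],[0,0,0]], "claw": [0.5,0.5,0.5,0.5,0.5]}}

```text
time_s: 6.65
tcp_pos: [0.5249, 0.0983, 0.1326]
orientation: [-3.14, -0.002, -1.22]
wrist_force: [5.6, -3.8, -0.4]
finger_gap: 0.503
```

Emit:
{"fn": "carry_out", "kwargs": {"rot": [[0,0,0],[0,0,0],[0,0,0],[0,0,0],[0,0,0]], "travel": [[0.4,-1.1,0],[0.3,-0.7,0],[0,0,2.5],[-1,-0.4,2.5],[-2,-0.8,0]], "claw": [0.5,0.5,0.5,0.5,0.5]}}

```text
time_s: 7.28
tcp_pos: [0.5013, 0.071, 0.1841]
orientation: [-3.138, 0.001, -1.218]
wrist_force: [-0.9, -0.1, 0.3]
finger_gap: 0.498
```

Emit:
{"fn": "carry_out", "kwargs": {"rot": [[0,0,0],[0,0,0],[0,0,0],[0,0,0],[0,0,0]], "travel": [[-2,-1,0],[-2,-1,0],[-1,-0.5,0],[0,0,0],[0,0,0]], "claw": [0.5,0.5,0.5,0.5,0.5]}}

```text
time_s: 7.9
tcp_pos: [0.4512, 0.0452, 0.1824]
orientation: [-3.141, 0.001, -1.219]
wrist_force: [-0.1, 0.5, -0.6]
finger_gap: 0.498
```

```bash
python3 - <<'E'
from h import *
import cv2,pickle
s=sense();print(s["tcp_pos"],s["orientation"],s["wrist_force"])
pickle.dump(camera_info("wrist"),open("w6.pkl","wb"))
im=snapshot("wrist");cv2.imwrite("pics/w6.png",cv2.resize(im,None,fx=1.25,fy=1.25))
E
```

```text
[0.45116102 0.0452416  0.18240962] [-3.14082101e+00  5.56941933e-04 -1.21852282e+00] [-0.06409479  0.48964708 -0.57478794]
```

View pics/w6.png

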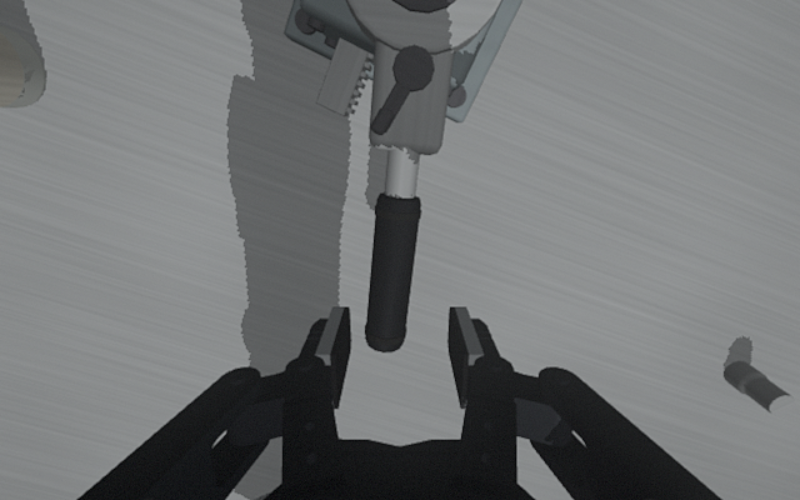

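```bash
python3 - <<'E'
from h import *
import pickle
ci=pickle.load(open("w6.pkl","rb"))
b=lambda x,y,z:back("wrist",x/1.25,y/1.25,z,ci)
h=np.array([.6,.0877,0])
a=lambda d:np.degrees(np.arctan2(d[1],d[0]))%360
for p in (b(398.5,205,.127),b(386,333,.127),b(392,270,.127)): print(p,a(p-h),np.linalg.norm((p-h)[:2]))
p=b(414,67,.135);t=b(383,127,.149);print(p,t,np.radians(a(p-h)-a(t-p)))
for d in (194,175.8,138.6): 
  r=np.radians(d);print(d,h[:2]+.162*np.array([np.cos(r),np.sin(r)]))
E
```

```text
[0.48772412 0.05864668 0.127     ] 194.50803413793983 0.11597400224591813
[0.40948437 0.03806308 0.127     ] 194.60318713622047 0.1968756692452023
[0.45032317 0.04889852 0.127     ] 194.53315423855588 0.1546244122288641
[0.55354677 0.07514634 0.135     ] [0.52357071 0.07938752 0.149     ] 0.40449070232118545
194 [0.44281209 0.04850865]
175.8 [0.43843505 0.09956459]
138.6 [0.47848201 0.19483252]
```

Emit:
{"fn": "carry_out", "kwargs": {"rot": [[0,0,-0.1],[0,0,0],[0,0,0],[0,0,0],[0,0,0]], "travel": [[-0.8,0.2,0],[0,0,-2.5],[0,0,-3],[0,0,-3],[0,0,0]], "claw": [0.5,0.5,0.5,0.5,0.5]}}

```text
time_s: 8.57
tcp_pos: [0.4408, 0.0469, 0.0954]
orientation: [3.136, 0.002, -1.318]
wrist_force: [0.4, 1.1, 0.5]
finger_gap: 0.499
```

```bash
python3 - <<'E'
from h import *
import cv2,pickle
s=sense();print(s["tcp_pos"],s["orientation"],s["wrist_force"])
im=snapshot("wrist");cv2.imwrite("pics/w7.png",cv2.resize(im,None,fx=1.25,fy=1.25))
cv2.imwrite("pics/t7.png",snapshot("top"));cv2.imwrite("pics/s7.png",snapshot("side"))
E
```

```text
[0.44076861 0.04691109 0.09539612] [ 3.13623131e+00  1.82401789e-03 -1.31808558e+00] [0.42846387 1.10032361 0.47104884]
```

View pics/w7.png

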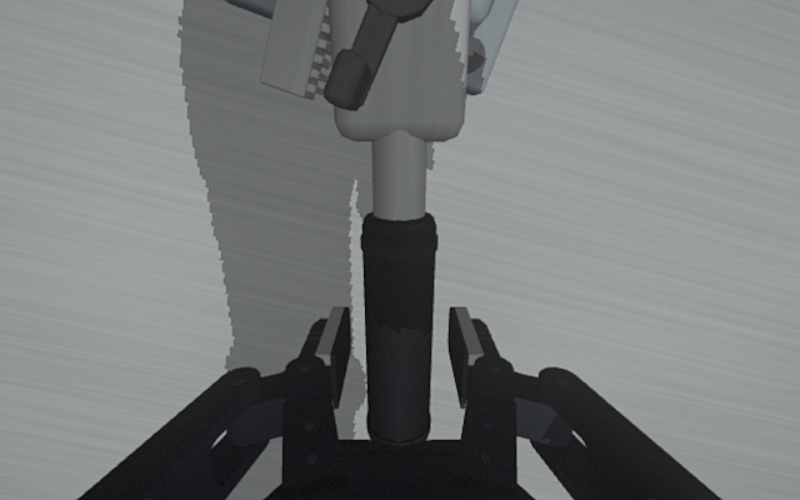

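View pics/s7.png

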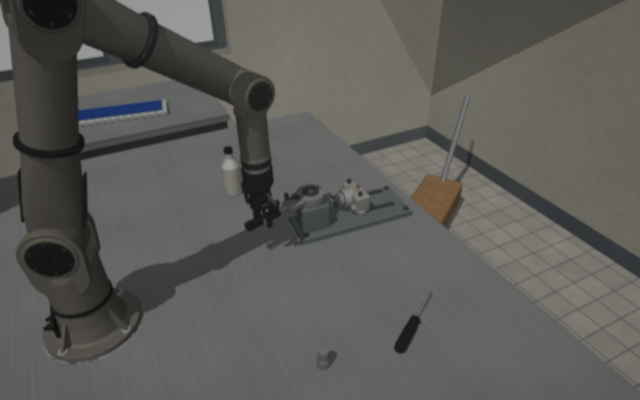

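View pics/t7.png

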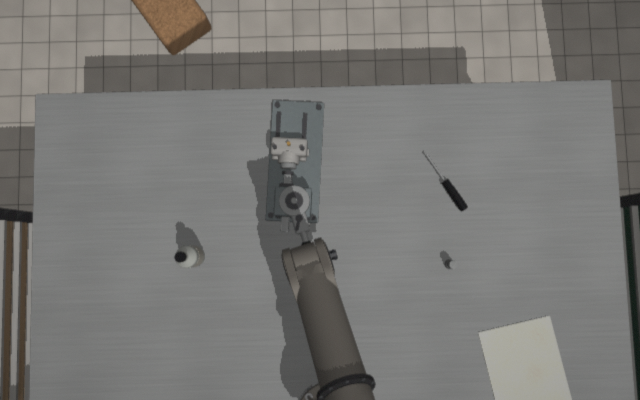

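```bash
python3 - <<'E'
import numpy as np
P=lambda d:100*np.array([.6,.0877])+16.2*np.array([np.cos(np.radians(d)),np.sin(np.radians(d))])
d=194.5
while d>135: print(d,(P(d-5)-P(d)).round(2),P(d-5).round(2),"handle tool ang",np.radians(175.8-d+5).round(3)); d-=5
E
```

```text
194.5 [-0.29  1.38] [44.02  6.1 ] handle tool ang -0.239
189.5 [-0.17  1.4 ] [43.85  7.5 ] handle tool ang -0.152
184.5 [-0.05  1.41] [43.8   8.91] handle tool ang -0.065
179.5 [0.07 1.41] [43.87 10.32] handle tool ang 0.023
174.5 [0.2 1.4] [44.07 11.72] handle tool ang 0.11
169.5 [0.32 1.38] [44.39 13.1 ] handle tool ang 0.197
164.5 [0.44 1.34] [44.83 14.44] handle tool ang 0.284
159.5 [0.55 1.3 ] [45.38 15.74] handle tool ang 0.372
154.5 [0.66 1.25] [46.04 16.99] handle tool ang 0.459
149.5 [0.77 1.19] [46.81 18.18] handle tool ang 0.546
144.5 [0.87 1.11] [47.68 19.29] handle tool ang 0.634
139.5 [0.96 1.03] [48.65 20.32] handle tool ang 0.721
```

Emit:
{"fn": "carry_out", "kwargs": {"rot": [[0,0,-0.087],[0,0,-0.087],[0,0,-0.087],[0,0,-0.087],[0,0,-0.087]], "travel": [[-0.29,1.38,0],[-0.17,1.4,0],[-0.05,1.41,0],[0.07,1.41,0],[0.2,1.4,0]], "claw": [0.5,0.5,0.5,0.5,0.5]}}

```text
time_s: 9.35
tcp_pos: [0.4413, 0.1147, 0.0986]
orientation: [-3.139, -0.003, -1.758]
wrist_force: [-0.1, -4.0, 1.2]
finger_gap: 0.497
```

Emit:
{"fn": "carry_out", "kwargs": {"rot": [[0,0,-0.087],[0,0,-0.087],[0,0,-0.087],[0,0,-0.087],[0,0,-0.087]], "travel": [[0.32,1.38,0],[0.44,1.34,0],[0.55,1.3,0],[0.66,1.25,0],[0.77,1.19,0]], "claw": [0.5,0.5,0.5,0.5,0.5]}}

```text
time_s: 9.98
tcp_pos: [0.467, 0.1792, 0.0984]
orientation: [-3.141, -0.005, -2.193]
wrist_force: [-3.5, -3.8, 3.3]
finger_gap: 0.501
```

```bash
python3 - <<'E'
from h import *
import cv2,pickle
s=sense();print(s["joints"],s["tcp_pos"],s["orientation"],s["wrist_force"])
im=snapshot("wrist");cv2.imwrite("pics/w8.png",cv2.resize(im,None,fx=1.25,fy=1.25))
t=snapshot("top");cv2.imwrite("pics/t8.png",t)
a=cv2.imread("pics/top0.png")
f=lambda i:cv2.resize(i[120:240,250:340],None,fx=4.4,fy=4.4,interpolation=cv2.INTER_CUBIC)
cv2.imwrite("pics/t8c.png",cv2.hconcat([f(a),f(t)]))
E
```

```text
[-0.09949655  0.36040488 -0.38013855  1.8196774   0.16024508  0.99490895
 -2.73845272] [0.4670181  0.17915641 0.09843302] [-3.14069166 -0.00467461 -2.19286202] [-3.4565349  -3.83925501  3.33950383]
```

View pics/w8.png

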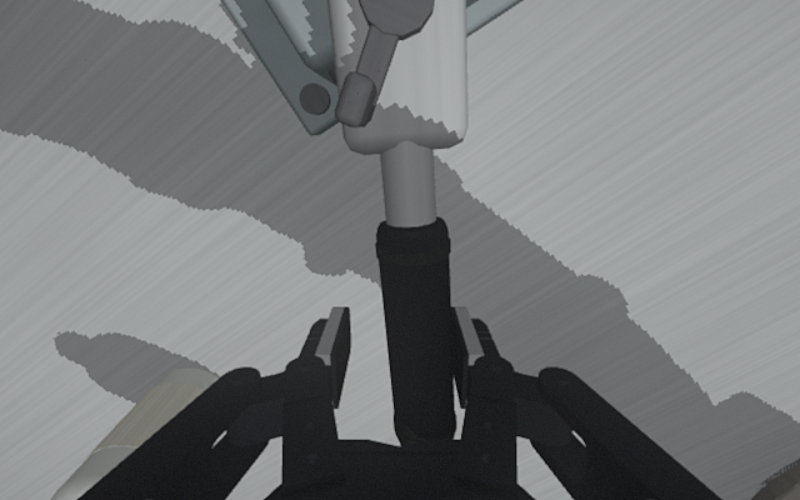

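View pics/t8c.png

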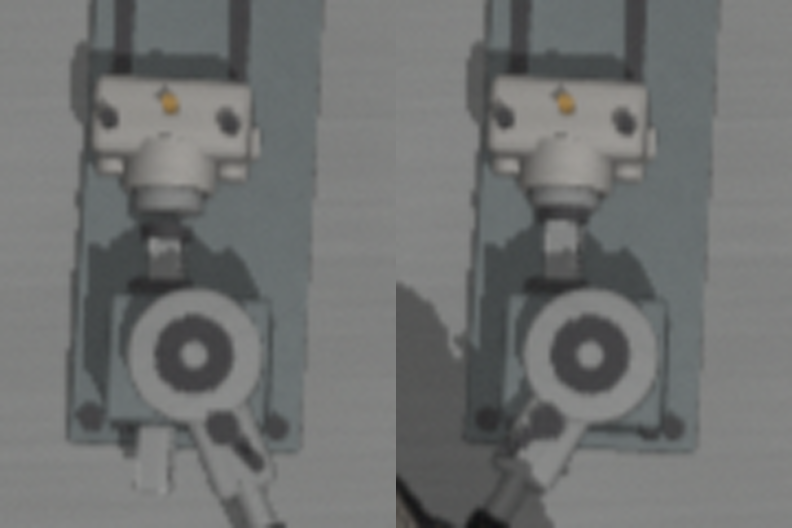

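```bash
cat >> h.py <<'E'
def table(d0,d1,n):
    P=lambda d:100*np.array([.6,.0877])+16.2*np.array([np.cos(np.radians(d)),np.sin(np.radians(d))])
    ds=np.linspace(d0,d1,n+1); print("rot",np.radians((d1-d0)/n).round(4))
    for a,b in zip(ds,ds[1:]): print((P(b)-P(a)).round(2).tolist(),P(b).round(2).tolist(),round(b,1))
E
python3 -c "
from h import *
table(145.2,207.2,15)"
```

```text
rot 0.0721
[-0.63, -0.98] [46.07, 17.03] 149.3
[-0.56, -1.03] [45.51, 16.01] 153.5
[-0.48, -1.06] [45.02, 14.94] 157.6
[-0.41, -1.1] [44.62, 13.85] 161.7
[-0.33, -1.12] [44.29, 12.73] 165.9
[-0.24, -1.14] [44.05, 11.58] 170.0
[-0.16, -1.16] [43.88, 10.43] 174.1
[-0.08, -1.17] [43.81, 9.26] 178.3
[0.01, -1.17] [43.81, 8.09] 182.4
[0.09, -1.16] [43.91, 6.93] 186.5
[0.17, -1.16] [44.08, 5.77] 190.7
[0.26, -1.14] [44.34, 4.63] 194.8
[0.34, -1.12] [44.68, 3.51] 198.9
[0.42, -1.09] [45.1, 2.42] 203.1
[0.5, -1.06] [45.59, 1.37] 207.2
```

Emit:
{"fn": "carry_out", "kwargs": {"rot": [[0,0,0.072],[0,0,0.072],[0,0,0.072],[0,0,0.072],[0,0,0.072]], "travel": [[-0.63,-0.98,0],[-0.56,-1.03,-0.1],[-0.48,-1.06,-0.1],[-0.41,-1.1,0],[-0.33,-1.12,0]], "claw": [0.5,0.5,0.5,0.5,0.5]}}

```text
time_s: 10.7
tcp_pos: [0.4449, 0.1297, 0.097]
orientation: [-3.138, 0.004, -1.825]
wrist_force: [0.3, 1.4, 1.0]
finger_gap: 0.502
```

Emit:
{"fn": "carry_out", "kwargs": {"rot": [[0,0,0.072],[0,0,0.072],[0,0,0.072],[0,0,0.072],[0,0,0.072]], "travel": [[-0.24,-1.14,0],[-0.16,-1.16,0],[-0.08,-1.17,0],[0.01,-1.17,0],[0.09,-1.16,0]], "claw": [0.5,0.5,0.5,0.5,0.5]}}

```text
time_s: 11.32
tcp_pos: [0.4405, 0.0714, 0.0967]
orientation: [-3.138, 0.002, -1.465]
wrist_force: [-1.1, 1.8, 1.9]
finger_gap: 0.502
```

Emit:
{"fn": "carry_out", "kwargs": {"rot": [[0,0,0.072],[0,0,0.072],[0,0,0.072],[0,0,0.072],[0,0,0.072]], "travel": [[0.17,-1.16,0],[0.26,-1.14,0],[0.34,-1.12,0],[0.42,-1.09,0],[0.5,-1.06,0]], "claw": [0.5,0.5,0.5,0.5,0.5]}}

```text
time_s: 11.95
tcp_pos: [0.4572, 0.0152, 0.0965]
orientation: [-3.139, -0.0, -1.105]
wrist_force: [-0.6, 2.3, 1.0]
finger_gap: 0.501
```

```bash
python3 - <<'E'
from h import *
import cv2,pickle
s=sense();print(s["joints"],s["tcp_pos"],s["orientation"],s["wrist_force"])
im=snapshot("wrist");cv2.imwrite("pics/w9.png",cv2.resize(im,None,fx=1.25,fy=1.25))
t=snapshot("top")
f=lambda i:cv2.resize(i[120:240,250:340],None,fx=4.4,fy=4.4,interpolation=cv2.INTER_CUBIC)
cv2.imwrite("pics/t9c.png",f(t))
p=s["tcp_pos"];d=np.degrees(np.arctan2(p[1]-.0877,p[0]-.6))%360;print(d)
E
```

```text
[ 0.36223812  0.29624121 -0.5145363   1.93214209  0.17609106  0.95480295
 -1.34042178] [0.45724355 0.01516723 0.09651727] [-3.13920315e+00 -9.58096527e-05 -1.10486843e+00] [-0.59438136  2.26130682  0.95880289]
206.9345545036625
```

View pics/w9.png

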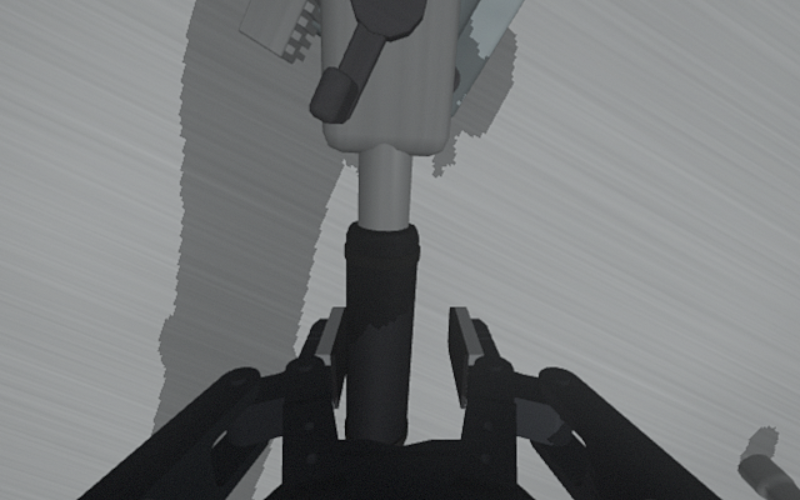

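View pics/t9c.png

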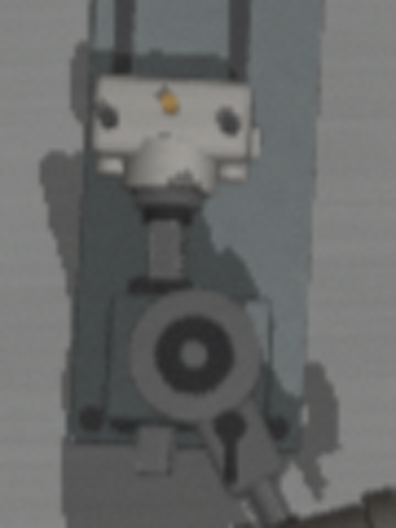

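```bash
python3 -c "
from h import *
table(207,167,10);table(167,157,5);table(157,147,5)"
```

```text
rot -0.0698
[-0.48, 1.02] [45.09, 2.44] 203.0
[-0.41, 1.06] [44.68, 3.5] 199.0
[-0.33, 1.08] [44.35, 4.58] 195.0
[-0.25, 1.1] [44.1, 5.68] 191.0
[-0.18, 1.12] [43.92, 6.8] 187.0
[-0.1, 1.13] [43.82, 7.92] 183.0
[-0.02, 1.13] [43.8, 9.05] 179.0
[0.06, 1.13] [43.86, 10.18] 175.0
[0.14, 1.12] [44.0, 11.3] 171.0
[0.22, 1.11] [44.22, 12.41] 167.0
rot -0.0349
[0.14, 0.55] [44.35, 12.96] 165.0
[0.16, 0.54] [44.51, 13.51] 163.0
[0.17, 0.54] [44.68, 14.04] 161.0
[0.19, 0.53] [44.88, 14.58] 159.0
[0.21, 0.52] [45.09, 15.1] 157.0
rot -0.0349
[0.23, 0.52] [45.32, 15.62] 155.0
[0.25, 0.51] [45.57, 16.12] 153.0
[0.27, 0.5] [45.83, 16.62] 151.0
[0.28, 0.49] [46.11, 17.11] 149.0
[0.3, 0.48] [46.41, 17.59] 147.0
```

Emit:
{"fn": "carry_out", "kwargs": {"rot": [[0,0,-0.07],[0,0,-0.07],[0,0,-0.07],[0,0,-0.07],[0,0,-0.07]], "travel": [[-0.48,1.02,0],[-0.41,1.06,0],[-0.33,1.08,0],[-0.25,1.1,0],[-0.18,1.12,0]], "claw": [0.5,0.5,0.5,0.5,0.5]}}

```text
time_s: 12.68
tcp_pos: [0.4413, 0.0664, 0.0961]
orientation: [-3.139, -0.004, -1.463]
wrist_force: [1.7, -4.5, -0.9]
finger_gap: 0.499
```

Emit:
{"fn": "carry_out", "kwargs": {"rot": [[0,0,-0.07],[0,0,-0.07],[0,0,-0.07],[0,0,-0.07],[0,0,-0.07]], "travel": [[-0.1,1.13,0],[-0.02,1.13,0],[0.06,1.13,0],[0.14,1.12,0],[0.22,1.11,0]], "claw": [0.5,0.5,0.5,0.5,0.5]}}

```text
time_s: 13.3
tcp_pos: [0.4435, 0.1223, 0.0959]
orientation: [-3.14, -0.004, -1.813]
wrist_force: [0.6, -5.2, 1.4]
finger_gap: 0.499
```

Emit:
{"fn": "carry_out", "kwargs": {"rot": [[0,0,-0.035],[0,0,-0.035],[0,0,-0.035],[0,0,-0.035],[0,0,-0.035]], "travel": [[0.14,0.55,0],[0.16,0.54,0],[0.17,0.54,0],[0.19,0.53,0],[0.21,0.52,0]], "claw": [0.5,0.5,0.5,0.5,0.5]}}

```text
time_s: 13.92
tcp_pos: [0.4517, 0.149, 0.0959]
orientation: [-3.14, -0.004, -1.987]
wrist_force: [-1.4, -4.6, 2.9]
finger_gap: 0.502
```

```bash
python3 - <<'E'
from h import *
import cv2,pickle
s=sense();print(s["joints"],s["tcp_pos"],s["orientation"],s["wrist_force"])
t=snapshot("top")
f=lambda i:cv2.resize(i[120:240,250:340],None,fx=4.4,fy=4.4,interpolation=cv2.INTER_CUBIC)
cv2.imwrite("pics/t10c.png",f(t))
p=s["tcp_pos"];d=np.degrees(np.arctan2(p[1]-.0877,p[0]-.6));print(d)
tn=np.array([-np.sin(np.radians(d)),np.cos(np.radians(d))]);print("tang",s["wrist_force"][:2]@tn)
E
```

```text
[-0.01373261  0.32107423 -0.41781452  1.88664207  0.1606425   0.96768112
 -2.49105423] [0.45173567 0.14902863 0.09587187] [-3.14003835 -0.00379456 -1.98673926] [-1.43104492 -4.58906759  2.87520087]
157.52786841195237
tang 4.787593357720737
```

View pics/t10c.png

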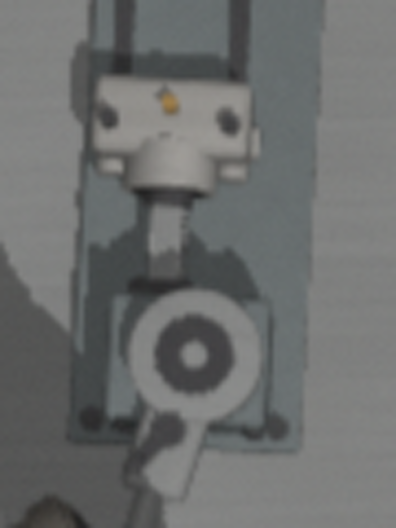

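Emit:
{"fn": "carry_out", "kwargs": {"rot": [[0,0,-0.018],[0,0,-0.018],[0,0,-0.018],[0,0,-0.017],[0,0,0]], "travel": [[0.11,0.26,0],[0.11,0.26,0],[0.12,0.26,0],[0.12,0.25,0],[0,0,0]], "claw": [0.5,0.5,0.5,0.5,0.5]}}

```text
time_s: 14.6
tcp_pos: [0.4562, 0.1591, 0.0958]
orientation: [-3.14, -0.004, -2.056]
wrist_force: [-2.1, -4.5, 4.5]
finger_gap: 0.498
```

Emit:
{"fn": "carry_out", "kwargs": {"rot": [[0,0,-0.018],[0,0,-0.018],[0,0,-0.018],[0,0,-0.017],[0,0,0]], "travel": [[0.13,0.25,0],[0.13,0.25,0],[0.14,0.25,0],[0.14,0.24,0],[0,0,0]], "claw": [0.5,0.5,0.5,0.5,0.5]}}

```text
time_s: 15.22
tcp_pos: [0.4611, 0.1679, 0.0957]
orientation: [-3.14, -0.006, -2.128]
wrist_force: [-2.5, -7.0, 5.2]
finger_gap: 0.5
```

```bash
cat > st.py <<'E'
from h import *
s=sense();p=s["tcp_pos"];d=np.degrees(np.arctan2(p[1]-.0877,p[0]-.6));tn=np.array([-np.sin(np.radians(d)),np.cos(np.radians(d))])
print(s["time_s"],p.round(4),"dir",d.round(2),"tool ang",np.radians(175.8-(d%360)).round(3),"tang",s["wrist_force"][:2]@tn,s["wrist_force"],s["moment"],"q7",s["joints"][6], "yaw",s["orientation"][2])
E
python3 st.py
```

```text
15.225 [0.4611 0.1679 0.0957] dir 150.01 tool ang 0.45 tang 7.328564533028427 [-2.47015719 -7.03598591  5.16691362] [-1.64278354  0.63791494  0.10379159] q7 -2.661221525799643 yaw -2.1275471817013774
```

Emit:
{"fn": "carry_out", "kwargs": {"rot": [[0,0,-0.01],[0,0,-0.01],[0,0,0],[0,0,0],[0,0,0]], "travel": [[0.07,0.12,0],[0.07,0.12,0],[0.07,0.12,0],[0,0,0],[0,0,0]], "claw": [0.5,0.5,0.5,0.5,0.5]}}

```text
time_s: 15.85
tcp_pos: [0.4627, 0.1708, 0.0957]
orientation: [-3.14, -0.008, -2.148]
wrist_force: [-3.4, -8.8, 7.0]
finger_gap: 0.498
```

```bash
python3 st.py;  python3 - <<'E'
from h import *
import cv2
cv2.imwrite("pics/w11.png",cv2.resize(snapshot("wrist"),None,fx=1.25,fy=1.25))
t=snapshot("top")
f=lambda i:cv2.resize(i[120:240,250:340],None,fx=4.4,fy=4.4,interpolation=cv2.INTER_CUBIC)
cv2.imwrite("pics/t11c.png",f(t))
E
python3 st.py
```

```text
15.85 [0.4627 0.1708 0.0957] dir 148.8 tool ang 0.471 tang 9.248198175137867 [-3.40256186 -8.75127725  7.03260045] [-1.86785544  0.82093211  0.06906288] q7 -2.686285378645315 yaw -2.1478452480590007
15.95 [0.4627 0.1708 0.0957] dir 148.81 tool ang 0.471 tang 9.551938525164308 [-3.63993418 -8.96234306  6.58483195] [-1.87097278  0.82990143  0.18907466] q7 -2.6862673000624175 yaw -2.147878620677832
```

View pics/t11c.png

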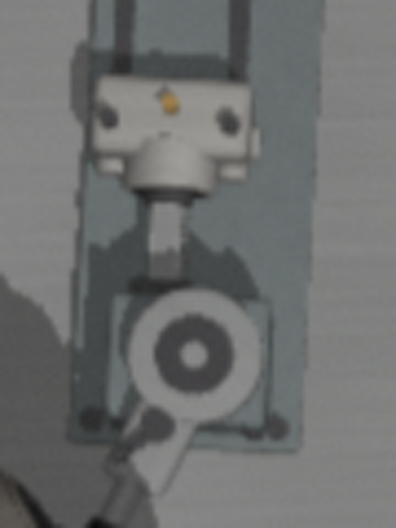

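View pics/w11.png

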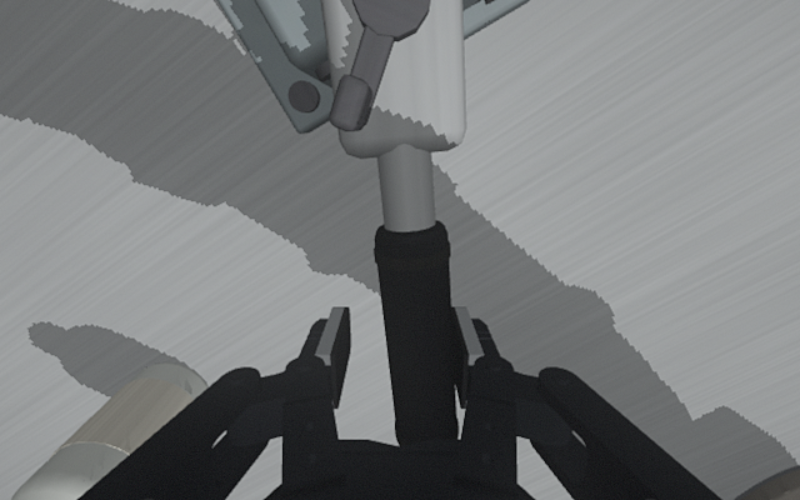

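Emit:
{"fn": "carry_out", "kwargs": {"rot": [[0,0,0],[0,0,0],[0,0,0],[0,0,0],[0,0,0]], "travel": [[-0.2,-0.3,0],[-0.2,-0.35,0],[0,0,0],[0,0,1],[0,0,2]], "claw": [0.5,0.5,0.5,0.5,0.5]}}

```text
time_s: 16.58
tcp_pos: [0.4573, 0.1667, 0.1239]
orientation: [3.138, -0.006, -2.147]
wrist_force: [-1.0, -0.6, -0.4]
finger_gap: 0.5
```

Emit:
{"fn": "carry_out", "kwargs": {"rot": [[0,0,0],[0,0,0],[0,0,0],[0,0,0],[0,0,0]], "travel": [[0,0,3],[0,0,3],[0,0,3],[-1,0,2],[-1,0,0]], "claw": [0.5,0.5,0.5,0.5,0.5]}}

```text
time_s: 17.2
tcp_pos: [0.4406, 0.1703, 0.2373]
orientation: [-3.139, 0.005, -2.145]
wrist_force: [0.0, 1.4, -0.3]
finger_gap: 0.503
```

```bash
python3 st.py;  python3 - <<'E'
from h import *
import cv2
cv2.imwrite("pics/w12.png",cv2.resize(snapshot("wrist"),None,fx=1.25,fy=1.25))
t=snapshot("top")
cv2.imwrite("pics/t12c.png",cv2.resize(t[140:200,265:315],None,fx=10,fy=10,interpolation=cv2.INTER_CUBIC))
cv2.imwrite("pics/s12c.png",cv2.resize(snapshot("side")[170:250,240:420],None,fx=4.4,fy=4.4,interpolation=cv2.INTER_CUBIC))
E
```

```text
17.2 [0.4406 0.1703 0.2373] dir 152.59 tool ang 0.405 tang -1.3028862615634886 [ 0.04877274  1.44236245 -0.27455704] [ 0.0157717  -0.00561232  0.0281451 ] q7 -2.617326551469273 yaw -2.1451014037606684
```

View pics/s12c.png

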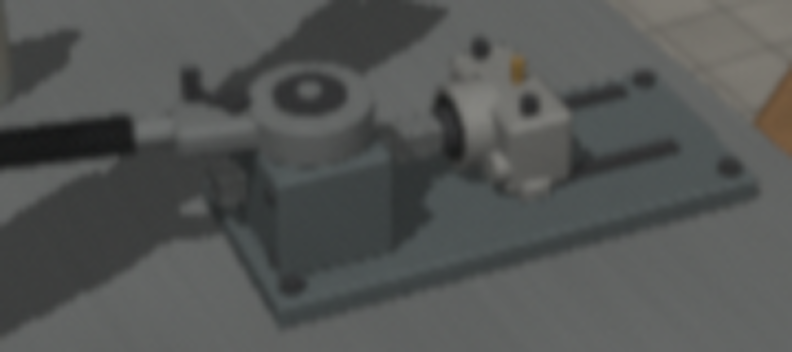

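View pics/t12c.png

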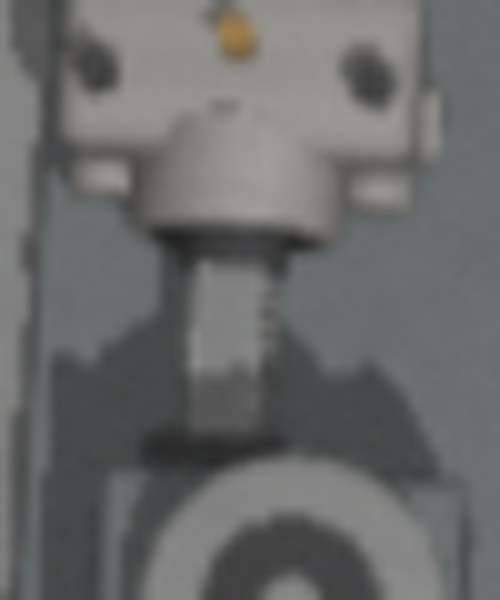

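View pics/w12.png

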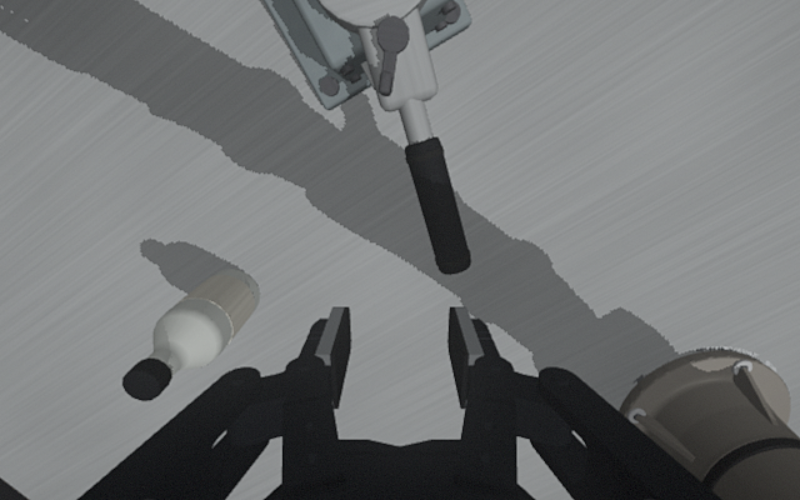

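```bash
python3 - <<'E'
from h import *
b=lambda x,y,z:back("wrist",x/1.25,y/1.25,z)
a=lambda d:np.degrees(np.arctan2(d[1],d[0]))%360
p=b(394,33,.135);t=b(386,82,.149);g0=b(426,145,.127);g1=b(454,262,.127);h=np.array([.6,.0877,0])
print(p,t,a(g1-g0),a(g0-h),a(g1-h),a(p-h),a(t-p),"lever",.45+np.radians(a(g1-g0)-a(t-p)),"handle",np.radians(175.8-a(g1-h)))
E
```

```text
[0.55038716 0.09817758 0.135     ] [0.52973875 0.11687231 0.149     ] 162.39710452003828 166.49854706735704 164.77018010046928 168.0751097386573 137.84282288347532 lever 0.8785530600200053 handle 0.19250667314880152
```

Emit:
{"fn": "carry_out", "kwargs": {"rot": [[0,0,0.1],[0,0,0.1],[0,0,0.1],[0,0,0],[0,0,0]], "travel": [[3,-1.5,1],[3,-1.5,1],[3,-1.5,0],[2,-1.5,0],[0,0,0]], "claw": [0.5,0.5,0.5,0.5,0.5]}}

```text
time_s: 17.98
tcp_pos: [0.5507, 0.1064, 0.2532]
orientation: [3.139, -0.002, -1.85]
wrist_force: [-0.9, -0.2, 0.1]
finger_gap: 0.499
```

Emit:
{"fn": "carry_out", "kwargs": {"rot": [[0,0,0],[0,0,0],[0,0,0],[0,0,0],[0,0,0]], "travel": [[0,0,0],[0,0,0],[0,0,0],[0,0,0],[0,0,0]], "claw": [0.5,0.5,0.5,0.5,0.5]}}

```text
time_s: 18.6
tcp_pos: [0.5498, 0.1089, 0.2554]
orientation: [-3.141, -0.0, -1.846]
wrist_force: [-0.1, -0.4, -0.1]
finger_gap: 0.499
```

```bash
python3 st.py;  python3 - <<'E'
from h import *
import cv2,pickle
pickle.dump(camera_info("wrist"),open("w13.pkl","wb"))
w=snapshot("wrist");cv2.imwrite("pics/w13raw.png",w);cv2.imwrite("pics/w13.png",cv2.resize(w,None,fx=1.25,fy=1.25))
E
```

```text
18.6 [0.5498 0.1089 0.2554] dir 157.14 tool ang 0.326 tang 0.4449130555316728 [-0.13821279 -0.4245662  -0.08504135] [-0.02498189  0.0027932  -0.05071608] q7 -2.180066941149807 yaw -1.8457261575855393
```

View pics/w13.png

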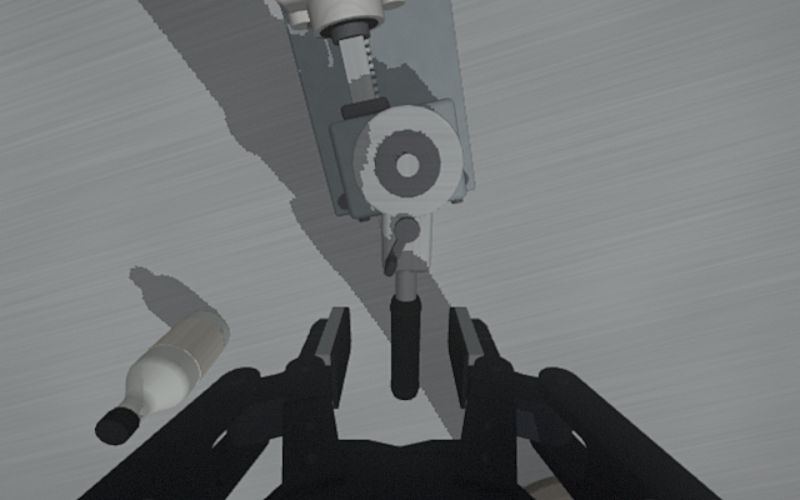

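Emit:
{"fn": "carry_out", "kwargs": {"rot": [[0,0,0.1],[0,0,0.1],[0,0,0],[0,0,0],[0,0,0]], "travel": [[3,0,0],[3,0,-1],[1,0,-1],[0,0,0],[0,0,0]], "claw": [0.5,0.5,0.5,0.5,0.5]}}

```text
time_s: 19.27
tcp_pos: [0.619, 0.1092, 0.2357]
orientation: [3.141, 0.0, -1.646]
wrist_force: [-0.1, 0.7, 0.9]
finger_gap: 0.498
```

```bash
python3 st.py;  python3 - <<'E'
from h import *
import cv2,pickle
pickle.dump(camera_info("wrist"),open("w14.pkl","wb"))
w=snapshot("wrist");cv2.imwrite("pics/w14raw.png",w);cv2.imwrite("pics/w14.png",cv2.resize(w,None,fx=1.25,fy=1.25))
cv2.imwrite("pics/w14c.png",cv2.resize(w[0:140,200:360],None,fx=4,fy=4,interpolation=cv2.INTER_CUBIC))
E
```

```text
19.275 [0.619  0.1092 0.2357] dir 48.43 tool ang 2.223 tang 0.5291114399551554 [-0.10330647  0.68098232  0.90037823] [ 0.02886478 -0.01681947 -0.01202062] q7 -1.9840644783961698 yaw -1.6458964796428153
```

View pics/w14c.png

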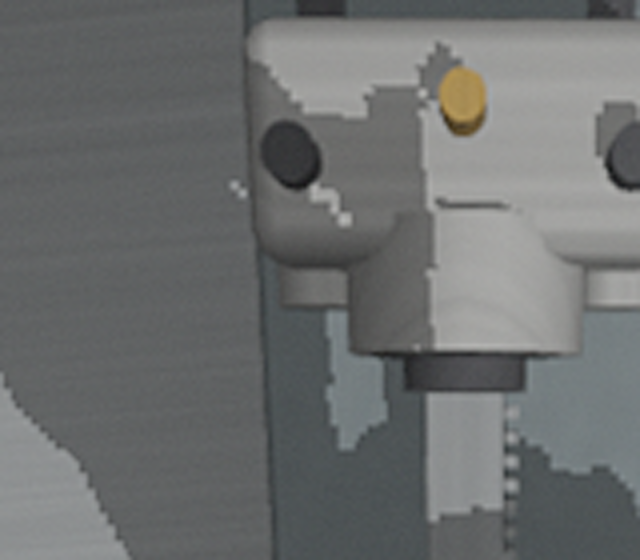

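```bash
python3 -c "
from cell import *
sign_off()"
```

```text
the job is handed in; nothing more can be done
```

The piston is pressed home, the direction lever is on the pressing side, and I handed the job in at about 19 s of the 72 s allowed.

- **Lever:** I flipped it fully over with the fingers straddling its tab. In the last picture I measured it at about 0.88 rad of 0.9. Pushing it onto its stop also turned the handle about 0.1 rad clockwise.
- **Pressing:** It took two clockwise strokes with one swing back between them, with the grip loosely between the fingers. Near the end of the second stroke the sideways push rose from about 5 N to 9.4 N. The handle was then at about 0.42 rad, well short of its 0.65 stop, so I stopped there and let go.
- **Piston:** In the close wrist picture the ram's disc sits right against the bore rim, with none of the wider piston showing outside it.
- **Surroundings:** The bottle was still standing in the last wide view, and I moved nothing near the socket or screwdriver. The gripper ended clear of everything, with wrist force near zero.

**Two readings did not match expectations:**
- The push climbed at roughly 0.6 N/mm once bottomed, against the 0.2 to 0.4 N/mm given. It rests on two noisy force readings.
- After release the handle had moved back to about 0.2 rad. I think the loaded rack sprang back; the ram stayed against the piston.

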